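# Clear and crack open a stuck dry case

### The job

Use the scraper block to wipe the four metal chips off the lid of the dry case into the blue tray standing against its side (do not touch the chips with the fingers), then set the scraper down on the bench. Then take the lid by its bow handle, pull its sticky seal free without flinging the lid up, and finish still holding the handle with the lid's front edge about 3 to 4 cm open. Leave the stock bin, the pipe fitting and the carton where they are.

Things in the scene. Friction and masses are not known exactly. Their poses are not given: they have to be found in the camera images.
- case: Dry case: fixed grey plastic box 200 (its x) x 210 (its y) x 70 mm high, with a flat black lid on it. Origin: centre of its underside, on the bench. Its -x side is the front (towards the robot), the lid hinges on its +x rim. With the lid shut the lid's flat top is 86 mm above the bench.
- lid (a joint): Angle of the lid, rad: 0 shut, grows as the front edge rises; 0.17 lifts it about 35 mm. A sticky seal holds it shut: the upward pull needed at the handle climbs to a peak of about 10 to 20 N at 2 to 4 mm of lift there, fades by 10 mm, and the lid may hop up to 0.09 rad; beyond that only the lid's weight is left (about 3 N). Let go, it sinks back onto the seal, to 0.09 rad or less.
- lid_hinge (a point): Middle of the lid's hinge axis, which runs along the case's y, at x = +100, y = 0, z = +70 mm in the case's frame. Axes: those of the lid. The lid is a flat slab 16 mm thick, spanning x -106 to +102 and y -118 to +118 mm in the case's frame when shut.
- lid_handle (a point): Steel bow handle on top of the lid near its front edge: a round bar 12 mm thick and 90 mm long along the case's y, on a leg at each end, 30 mm clear above the lid. This point: the middle of the bar, with the lid shut at x = -78, y = 0, z = +122 mm in the case's frame. y axis: along the bar. The bar may turn in the grip.
- tray: Blue open plastic tray, fixed, 200 (x) x 110 (y) x 50 mm high, walls 4 mm, standing along the case's -y side just under the lid's edge, aligned with the case. Origin: centre of its underside, at x = 0, y = -165 mm in the case's frame.
- scraper_center (a point): Centre, half-way up (39 mm above its foot), of the loose scraper block standing on the bench left of the case: a wooden foot 120 (its x) x 32 (its y) x 30 mm high with a steel edge underneath, and on its middle an upright wooden grip 80 (x) x 22 (y) x 48 mm high; 78 mm high in all, about 0.16 kg. Axes: those of the block, x along its length.
- scraper: The scraper block itself; origin: centre of its underside, axes as scraper_center.
- chip1: Loose metal chip, 14 x 10 x 7 mm, 12 g, lying on the lid. Origin: centre of its underside. At the start the chips lie between x = 0 and 70 mm and y = -70 and +55 mm in the case's frame.
- chip2: Loose metal chip, 14 x 10 x 7 mm, 12 g, lying on the lid. Origin: centre of its underside. At the start the chips lie between x = 0 and 70 mm and y = -70 and +55 mm in the case's frame.
- chip3: Loose metal chip, 14 x 10 x 7 mm, 12 g, lying on the lid. Origin: centre of its underside. At the start the chips lie between x = 0 and 70 mm and y = -70 and +55 mm in the case's frame.
- chip4: Loose metal chip, 14 x 10 x 7 mm, 12 g, lying on the lid. Origin: centre of its underside. At the start the chips lie between x = 0 and 70 mm and y = -70 and +55 mm in the case's frame.
- stock_bin: Bystander: loose blue bin 100 x 75 x 50 mm with small steel parts in it, at the far left. Origin: centre of its underside.
- fitting: Bystander: loose steel pipe fitting, round, 48 mm across, 75 mm tall, to the right of the tray. Origin: centre of its underside.
- carton: Bystander: closed cardboard carton 90 x 120 x 60 mm at the far right. Origin: centre of its underside.
Not all that is in view belongs to the job. What is shaped like the tray but brown is not meant.

How it is judged:
On the way, in this order (a step that is already met when the one before it is completed fails the run):
1. all four chips lie in the tray, wiped there with the scraper, which is still held (x of chip1 in the frame of tray between -0.1 and 0.1 m and y of chip1 in the frame of tray between -0.055 and 0.055 m and z of each of chip1, chip2, chip3, chip4 in the frame of tray below 0.045 m and x of chip2 in the frame of tray between -0.1 and 0.1 m and y of chip2 in the frame of tray between -0.055 and 0.055 m and x of chip3 in the frame of tray between -0.1 and 0.1 m and y of chip3 in the frame of tray between -0.055 and 0.055 m and x of chip4 in the frame of tray between -0.1 and 0.1 m and y of chip4 in the frame of tray between -0.055 and 0.055 m and contact force between the fingers and scraper above 0.3 N), for 0.1 s.
2. the scraper stands or lies on the bench, let go, outside the tray (height (world z) of scraper_center below 0.05 m and contact force between the fingers and scraper below 0.1 N and linear speed of scraper below 0.03 m/s and (x of scraper_center in the frame of tray below -0.1 m or x of scraper_center in the frame of tray above 0.1 m or y of scraper_center in the frame of tray below -0.055 m or y of scraper_center in the frame of tray above 0.055 m)), for 0.2 s.
3. the lid is pulled free and held by the fingers (value of joint lid above 0.1 rad and contact force between the fingers and lid above 0.5 N), for 0.2 s.
At the end, for the whole second after the job is handed in: The robot is still holding the bow handle (over 0.5 N between fingers and lid, the grasp within 50 mm of the bar's middle), with the lid still and 0.12 to 0.26 rad open (front edge about 25 to 54 mm up); all four chips lie in the tray; the scraper lies on the bench, outside the tray, released (all of step 2 and distance between the grasp point and lid_handle below 0.05 m and value of joint lid between 0.12 and 0.26 rad and velocity of joint lid between -0.05 and 0.05 rad/s and contact force between the fingers and lid above 0.5 N and x of chip1 in the frame of tray between -0.1 and 0.1 m and y of chip1 in the frame of tray between -0.055 and 0.055 m and z of each of chip1, chip2, chip3, chip4 in the frame of tray below 0.045 m and x of chip2 in the frame of tray between -0.1 and 0.1 m and y of chip2 in the frame of tray between -0.055 and 0.055 m and x of chip3 in the frame of tray between -0.1 and 0.1 m and y of chip3 in the frame of tray between -0.055 and 0.055 m and x of chip4 in the frame of tray between -0.1 and 0.1 m and y of chip4 in the frame of tray between -0.055 and 0.055 m); the arm keeps its last pose, push and grip.
It fails at once if the lid is flung up beyond 0.4 rad (front edge about 80 mm) (value of joint lid above 0.4 rad).
It fails at once if a chip is touched hard by the fingers (contact force between the fingers and chip1 above 0.5 N or contact force between the fingers and chip2 above 0.5 N or contact force between the fingers and chip3 above 0.5 N or contact force between the fingers and chip4 above 0.5 N).
It fails at once if the lid is opened while a chip is still on it (value of joint lid above 0.03 rad and height (world z) of any of chip1, chip2, chip3, chip4 above 0.075 m).
It fails at once if a bystander is moved by more than 3 cm (distance of any of stock_bin, fitting, carton from where it was at the start of the episode above 0.03 m).
It also fails if it takes over 61 s, if anything falls off the work surface, if the arm or the gripper's body presses on something with over 40 N, if the wrist force passes 120 N, or if a joint passes its speed limit or range.

### The arm

A 6-joint arm with a two-finger parallel gripper is mounted at the origin on the work surface. World frame = base frame: x ahead of the robot, y to its left, z up, the work surface at z = 0. Lengths are in m, angles in rad, forces in N, time in s.
With the tool pointing down it reaches from about 0.4 to 0.825 m from the base axis. Payload 7 kg.
Tool frame: the origin (TCP) lies at the very end of the fingers, on their centre line; the grasp point (between the pads) lies 19 mm behind it; z points along the fingers, y is the line along which they close (so a half turn about z gives the same grasp; the last joint's range is limited). The gripper opens to 88 mm and grips with 3 to 60 N. Pads are 19 mm wide; open, the fingers measure 130 mm over their backs; the gripper's body (78 mm by 193 mm) begins 47 mm behind the grasp point.
Start: joints at [1.4, 0.359, 0.012, 0, -1.224, -0.288], TCP at [0.299, 0.605, 0.187] pointing down, gripper open.
Joint ranges: [-3.07, 3.07], [-1.43, 2.12], [-1.02, 1.25], [-3.03, 1.67], [-3.05, -0], [-3.03, 3.03]. Speed limits (rad/s): [2.39, 2.39, 3.01, 3.14, 3.14, 3.14].

### API

Orientations are given as [roll, pitch, yaw] about the fixed x, y, z axes, in that order (R = Rz(yaw) Ry(pitch) Rx(roll)).
In Python, from station import arm gives the robot as it stands.
- The arm moves only by the tool step_arm, never from a script. Its argument "rows" is a list of rows, each a list of 5 numbers: the shift along the world's x, y, z in m, then the turn about the world's z in rad, then the finger opening in m, from 0 to 0.0876. In form: [[x, y, z, spin, gripper], ...]. A call has 1 to 20 rows; each row is the pose to reach, as a shift and turn from the pose commanded when the call began; what a row does not reach only later rows make up. A row lasts 1/10 s, in which the tool goes at most 50 mm and 8.59 degrees, less where a joint would pass 70% of its speed; a pose out of reach is approached as far as the arm can. A call with a gripper value outside its range is refused whole. The fingers move at their own pace and stop on an object; "newtons" is the grip in N (left out, the last holds). Time passes only in rows, so rows that repeat a pose let the fingers close. It gives the time, the measured TCP pose, the force, the opening and the grip force at its end, in the units of the state.
- arm.get_state(): the state, without advancing time (a new reading comes with each control period).
- arm.grab_frame(name): name is "side" or "top"; returns a dict with "color" (400x640x3 uint8, blue, green, red), "vfov" (degrees; the focal length in pixels is half the picture's height over the tangent of half this angle, whatever the lens; pixels are square), "cx", "cy" (the principal point, pixels), "rvec" (rotation vector, rad) and "tvec" (3), from world to camera coordinates, as OpenCV has them. Camera axes: x right, y down, z forward; pixel columns grow to the right and rows downward; lengths in m; the calibration is good to about 2 mm. A picture is of the moment at which its call begins. There is no depth.
- arm.job_done(): hands the job in; it is judged then, once.
The state is a dict: "t": time; "q": joint angles; "qd": joint speeds; "joint_efforts": joint torques, N m; "eef_pos": TCP position; "ee_rot": TCP orientation; "force": force on the tool from outside, world axes, zero at the start; "moment": the same for the moment, N m; "width": finger opening in m; "gripper_force": force on a finger pad.
Only numpy, scipy, OpenCV 4.12 (cv2) and the standard library are available. Lean on these libraries where they do the work, as an engineer would, in place of code of your own. Each camera call takes 0.05 s, during which the arm holds its last target. There are 200 camera calls.

## Working session

There is one attempt and no reset: what is moved stays moved. The work goes in short steps, Python scripts to look and compute and a tool call to move; the robot and the scene stay as the last step left them, time stands still between calls to the robot, and variables do not carry over. Pictures are saved under pics/ and viewed, at most 10 in all, crops included, and the job is handed in when it is done.

Besides the shell and the picture viewer there is one more tool, called after "Request:" as name(argument=value, ...) on one line, values as JSON. step_arm: Moves the arm, as the interface text tells. Its arguments: {"type":"object","properties":{"rows":{"type":"array"},"newtons":{"type":"number"}},"required":["rows"]}

```bash
mkdir -p pics; cat > h.py <<'E'
import numpy as np, cv2
from station import arm
def cam(f):
    h=f["color"].shape[0]; F=h/2/np.tan(np.radians(f["vfov"])/2)
    K=np.array([[F,0,f["cx"]],[0,F,f["cy"]],[0,0,1]]); R=cv2.Rodrigues(np.array(f["rvec"],float))[0]
    return K,R,np.array(f["tvec"],float).ravel()
def onz(f,uv,z):
    K,R,t=cam(f); c=-R.T@t; uv=np.atleast_2d(uv).astype(float)
    d=(R.T@np.linalg.inv(K)@np.c_[uv,np.ones(len(uv))].T).T
    return c+d*((z-c[2])/d[:,2])[:,None]
def proj(f,P):
    K,R,t=cam(f); p=(K@(R@np.atleast_2d(P).T+t[:,None])).T; return p[:,:2]/p[:,2:]
E
python3 - <<'E'
from h import *
import pickle
fs={n:arm.grab_frame(n) for n in("side","top")}
pickle.dump(fs,open("f0.pkl","wb"))
for n,f in fs.items():
    cv2.imwrite(f"pics/{n}0.png",f["color"]); K,R,t=cam(f); print(n,K[0,0],-R.T@t,R[2],{k:v for k,v in f.items() if k not in("color",)})
print(arm.get_state())
E
```

```text
side 414.72209862832204 [0.32852122 0.61714141 0.91695894] [ 0.15700449 -0.63255987 -0.75843102] {'vfov': 51.49143826459853, 'cx': 316.8463532256843, 'cy': 196.10863476973813, 'rvec': array([ 0.33126906, -2.8464901 ,  1.05354496]), 'tvec': array([0.4698359 , 0.1979526 , 1.03424968])}
top 505.41394728710065 [ 0.17400034 -0.04906368  1.62021777] [ 0.20450007 -0.00574281 -0.9788497 ] {'vfov': 43.1789207494807, 'cx': 313.9067545649219, 'cy': 191.40739083967554, 'rvec': array([ 2.0866656 , -2.14152211,  0.22185698]), 'tvec': array([-0.04523051,  0.50297136,  1.55008484])}
{'t': 0.1, 'q': array([ 1.40006499e+00,  3.59316343e-01,  1.11574796e-02, -3.09211091e-04,
       -1.22408875e+00, -2.88114070e-01]), 'qd': array([ 0.00067266, -0.00187797,  0.00376399,  0.00207315,  0.00037221,
        0.00055296]), 'joint_efforts': array([-1.00584268e-03, -5.84162629e+01,  2.93749255e+01,  7.01528192e+00,
        1.01769750e-02, -5.30479656e-05]), 'eef_pos': array([0.29876851, 0.60473309, 0.18641864]), 'ee_rot': array([ 3.14011858e+00, -1.33700559e-04, -4.58950587e-01]), 'force': array([-1.09069383, -0.27590667,  0.33475133]), 'moment': array([-0.0467696 ,  0.00976262, -0.01643555]), 'gripper_force': 0.0, 'width': 0.0877520858725917}
```

View pics/top0.png

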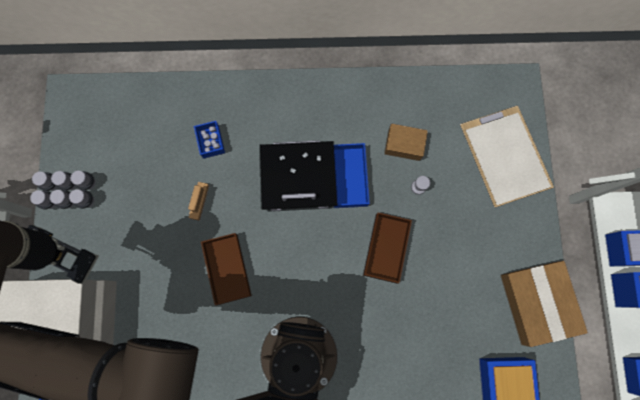

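View pics/side0.png

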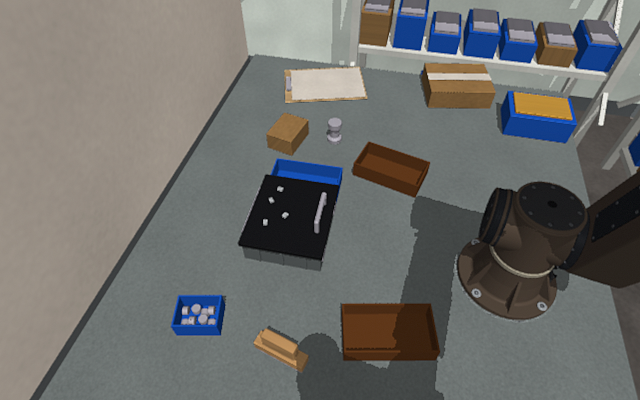

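The top view shows the case at (298,175), four chips at (282,157), (293,170), (305,155) and (319,158), the handle at (299,197), and the blue tray at (352,175). The scraper is at (199,200) and the stock bin at (209,139).

Possible mix-ups:
- **Scraper:** the small carton at (407,140) and the brown trays at (227,268) and (388,247) are also brown. The block with an upright grip at (199,200) is the right one.
- **Tray:** the stock bin at (209,139) and the blue bin at (510,378) are also blue. The one against the case at (352,175) is the right one.

```bash
python3 - <<'E'
from h import *
import pickle
fs=pickle.load(open("f0.pkl","rb")); f=fs["top"]; im=f["color"]; s=fs["side"]
# lid
m=(im.max(2)<45).astype(np.uint8); roi=np.zeros_like(m); roi[135:215,255:345]=1; m&=roi
m=cv2.morphologyEx(m,cv2.MORPH_CLOSE,np.ones((11,11)))
c=max(cv2.findContours(m,0,2)[0],key=cv2.contourArea)
P=onz(f,c[:,0,:],.086)[:,:2]; r=cv2.minAreaRect((P*1000).astype(np.float32)); print("lid",r)
# chips+handle in top
g=((im.min(2)>110)*roi).astype(np.uint8)
n,l,st,ce=cv2.connectedComponentsWithStats(g)
for i in range(1,n): print(st[i][4],ce[i],onz(f,ce[i],.093)[0],onz(f,ce[i],.126)[0])
# side chips
g=(s["color"].min(2)>110).astype(np.uint8); g[:175]=0;g[245:]=0;g[:,:240]=0;g[:,335:]=0
n,l,st,ce=cv2.connectedComponentsWithStats(g)
for i in range(1,n): print("side",st[i][4],ce[i],onz(s,ce[i],.093)[0],onz(s,ce[i],.126)[0])
# blue tray
h=cv2.cvtColor(im,cv2.COLOR_BGR2HSV); b=cv2.inRange(h,(100,120,60),(130,255,255)); b[:,:330]=0;b[:,385:]=0;b[220:]=0
c=max(cv2.findContours(b,0,2)[0],key=cv2.contourArea); r=cv2.minAreaRect((onz(f,c[:,0],.05)[:,:2]*1000).astype(np.float32)); print("tray",r)
for n,(x0,x1,y0,y1) in {"top":(180,220,175,225),"side":(240,320,315,380)}.items():
    ff=fs[n]; h=cv2.cvtColor(ff["color"],cv2.COLOR_BGR2HSV); w=cv2.inRange(h,(8,70,110),(25,255,255)); q=np.zeros_like(w); q[y0:y1,x0:x1]=255; w&=q
    c=max(cv2.findContours(w,0,2)[0],key=cv2.contourArea); print(n,cv2.minAreaRect(c), cv2.minAreaRect((onz(ff,c[:,0],.03)[:,:2]*1000).astype(np.float32)))
a=cv2.resize(im[170:230,170:230],(480,480),interpolation=2); b=cv2.resize(s["color"][310:390,235:325],(540,480),interpolation=2)
cv2.imwrite("pics/scr.png",cv2.resize(np.hstack([a,b]),(800,376)))
E
```

```text
lid ((546.8353271484375, -8.41119384765625), (210.44932556152344, 232.66880798339844), 1.4406790733337402)
14 [290.21428571 141.71428571] [0.65494679 0.01246476 0.093     ] [0.64455453 0.01113525 0.126     ]
14 [309.5        140.71428571] [ 0.65666327 -0.04837723  0.093     ] [ 0.64623393 -0.04839206  0.126     ]
2 [273.5 143. ] [0.65208398 0.0651645  0.093     ] [0.64175358 0.06269627 0.126     ]
12 [304.66666667 154.66666667] [ 0.61143134 -0.03212709  0.093     ] [ 0.60197937 -0.03249305  0.126     ]
12 [281.58333333 157.25      ] [0.60491168 0.04031212 0.093     ] [0.59560058 0.0383809  0.126     ]
13 [318.38461538 157.76923077] [ 0.60024731 -0.07483315  0.093     ] [ 0.591037   -0.07427632  0.126     ]
12 [292.41666667 170.25      ] [0.56208715 0.00712885 0.093     ] [0.5537014  0.00591464 0.126     ]
102 [298.09803922 195.55882353] [ 0.48126108 -0.00898305  0.093     ] [ 0.47462182 -0.00984911  0.126     ]
side 5 [241.8 175.2] [ 0.71722454 -0.09708613  0.093     ] [ 0.70165676 -0.06848093  0.126     ]
side 4 [249.25 175.75] [ 0.6965796  -0.09973065  0.093     ] [ 0.68183866 -0.0
[... 2081 characters left out ...]
3] [0.43268307 0.05435333 0.093     ] [0.42851133 0.07689329 0.126     ]
side 3 [328.33333333 243.66666667] [0.43767753 0.06913329 0.093     ] [0.43330576 0.09108131 0.126     ]
tray ((554.385986328125, -175.54498291015625), (207.43934631347656, 108.68215942382812), 1.2513529062271118)
top ((194.41973876953125, 196.849853515625), (10.987018585205078, 35.3536376953125), 28.178592681884766) ((498.2584228515625, 325.2378234863281), (36.196083068847656, 112.74512481689453), 62.88593292236328)
side ((280.6910705566406, 348.1496887207031), (54.6689567565918, 22.426244735717773), 28.610462188720703) ((488.56219482421875, 312.5862121582031), (47.31956481933594, 119.46348571777344), 75.8494873046875)
```

View pics/scr.png

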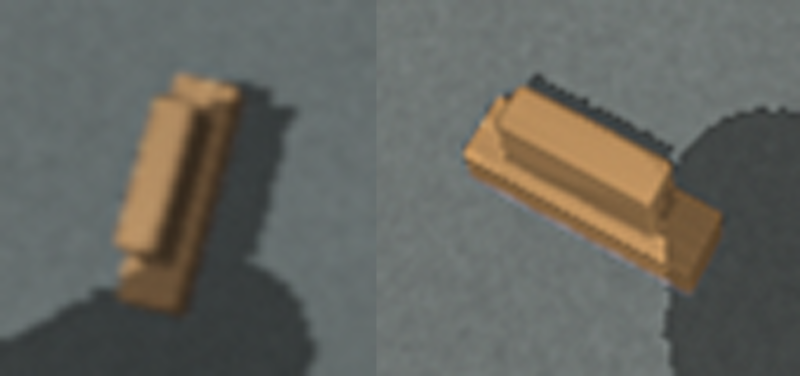

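The close crop confirms the scraper: a foot with an upright grip, the grip top centred near top (195,198) and side (280,340).

```bash
python3 - <<'E'
from h import *
import pickle
fs=pickle.load(open("f0.pkl","rb"))
k=6.27;A=np.array([[155,97],[198,105],[158,250],[117,243]])/k+170
k=4.705;B=(np.array([[525,88],[668,165],[650,195],[503,118]])-[376,0])/k+[235,310]
for n,c,pairs in (("top",A,((0,3),(1,2))),("side",B,((0,1),(3,2)))):
    P=onz(fs[n],c-.4,.078); print(n,P.mean(0),[np.degrees(np.arctan2(*(P[b]-P[a])[1::-1]))%180 for a,b in pairs], P[:,:2].round(3).tolist())
E
```

```text
top [0.48723021 0.31306118 0.078     ] [np.float64(166.88882878151597), np.float64(165.89555771691047)] [[0.526, 0.315], [0.521, 0.293], [0.449, 0.312], [0.453, 0.332]]
side [0.48734434 0.3134437  0.078     ] [np.float64(165.2299757340365), np.float64(166.1779328841711)] [[0.521, 0.297], [0.449, 0.315], [0.454, 0.33], [0.526, 0.312]]
```

Request:
step_arm(rows=[[0.025,-0.04,-0.01,0.03,0.087],[0.05,-0.08,-0.02,0.06,0.087],[0.075,-0.12,-0.03,0.09,0.087],[0.1,-0.16,-0.04,0.12,0.087],[0.125,-0.2,-0.05,0.15,0.087],[0.15,-0.235,-0.06,0.18,0.087],[0.17,-0.265,-0.06,0.2,0.087],[0.188,-0.292,-0.06,0.215,0.087],[0.188,-0.292,-0.06,0.215,0.087],[0.188,-0.292,-0.09,0.215,0.087],[0.188,-0.292,-0.09,0.215,0.087]], newtons=30)

```text
t: 1.2
eef_pos: [0.4849, 0.3113, 0.094]
ee_rot: [3.137, 0.004, -0.245]
force: [0.1, -1.3, -1.0]
width: 0.0873
gripper_force: 0.0
```

```bash
python3 - <<'E'
from h import *
f=arm.grab_frame("side"); s=arm.get_state(); print(s["eef_pos"],s["ee_rot"],s["t"])
cv2.imwrite("pics/s1.png",cv2.resize(f["color"][230:400,200:420],None,fx=3,fy=3))
E
```

```text
[0.48573578 0.31206163 0.09573234] [ 3.13794164e+00  2.04207722e-03 -2.44194072e-01] 1.25
```

View pics/s1.png

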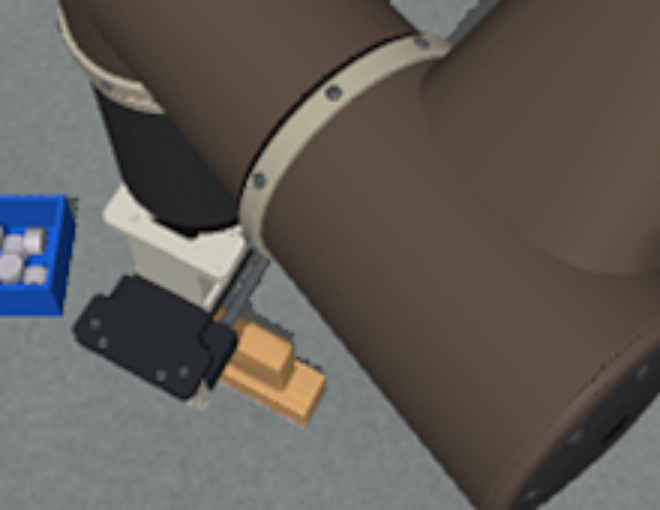

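The gripper straddles the scraper's grip, between its fingers near crop pixel (260,350), and is clear of the bin at (30,250). I'll descend and close.

Request:
step_arm(rows=[[0.001,0.001,-0.025,0,0.087],[0.001,0.001,-0.045,0,0.087],[0.001,0.001,-0.059,0,0.087],[0.001,0.001,-0.059,0,0.04],[0.001,0.001,-0.059,0,0.01],[0.001,0.001,-0.059,0,0.01],[0.001,0.001,-0.059,0,0.01],[0.001,0.001,-0.059,0,0.01],[0.001,0.001,-0.059,0,0.01],[0.001,0.001,-0.059,0,0.01]], newtons=40)

```text
t: 2.25
eef_pos: [0.488, 0.3142, 0.0385]
ee_rot: [-3.141, -0.0, -0.244]
force: [0.4, 0.2, -0.0]
width: 0.0368
gripper_force: 0.0
```

Request:
step_arm(rows=[[0,0,0,0,0.01],[0,0,0,0,0.01],[0,0,0,0,0.01],[0,0,0,0,0.01],[0,0,0,0,0.01]])

```text
t: 2.75
eef_pos: [0.4889, 0.3148, 0.0398]
ee_rot: [-3.14, -0.002, -0.243]
force: [-0.4, -1.8, 10.3]
width: 0.0101
gripper_force: 9.1
```

```bash
python3 - <<'E'
from h import *
f=arm.grab_frame("side"); g=arm.grab_frame("top"); s=arm.get_state(); print(s["eef_pos"],s["width"],s["gripper_force"],s["force"])
cv2.imwrite("pics/s2.png",np.hstack([cv2.resize(f["color"][300:390,230:330],(444,400)),cv2.resize(g["color"][170:230,170:220],(333,400))]))
E
```

```text
[0.48888541 0.31481102 0.03981218] 0.010406029957717005 9.204463516362011 [-1.41281902 -0.93038397  9.33177092]
```

View pics/s2.png

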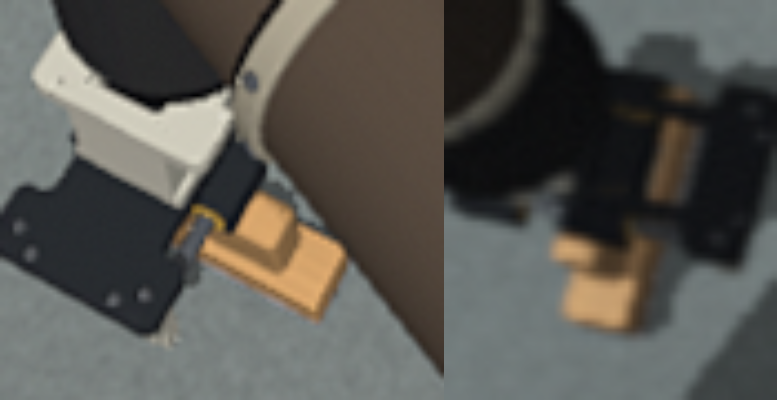

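The scraper's grip is between the fingers (side crop (235,215)), but there is about 10 N upward on the tool, so the tips are probably pressing on the foot. I'll rise slightly, reopen, close fully and check.

Request:
step_arm(rows=[[0,0,0.0,0,0.035],[0,0,0.003,0,0.035],[0,0,0.006,0,0.035],[0,0,0.006,0,0.0],[0,0,0.006,0,0.0],[0,0,0.006,0,0.0],[0,0,0.006,0,0.0],[0,0,0.006,0,0.0]])

```text
t: 3.65
eef_pos: [0.4879, 0.3141, 0.044]
ee_rot: [3.141, 0.0, -0.244]
force: [0.8, -0.3, -0.2]
width: 0.0021
gripper_force: 0.0
```

```bash
python3 - <<'E'
from h import *
f=arm.grab_frame("side"); g=arm.grab_frame("top"); s=arm.get_state(); print(s["eef_pos"],s["width"],s["gripper_force"],s["force"])
for n,x in(("side",f),("top",g)): print(n,proj(x,[[.488,.314,.044],[.487,.313,.078],[.449,.315,.078],[.454,.33,.078],[.429,.328,0]]).round(1).tolist())
cv2.imwrite("pics/s3.png",np.hstack([cv2.resize(f["color"][300:390,230:330],(444,400),interpolation=2),cv2.resize(g["color"][170:230,170:220],(333,400),interpolation=2)]))
E
```

```text
[0.48793174 0.3141634  0.04418421] 0.0004543819865665517 0.0 [-0.38657685  0.54500148  0.33991376]
side [[280.0, 346.0], [279.4, 339.4], [296.9, 344.5], [292.6, 351.1], [305.9, 366.2]]
top [[196.8, 199.1], [194.7, 197.3], [193.8, 209.4], [188.9, 207.9], [195.2, 219.7]]
```

View pics/s3.png

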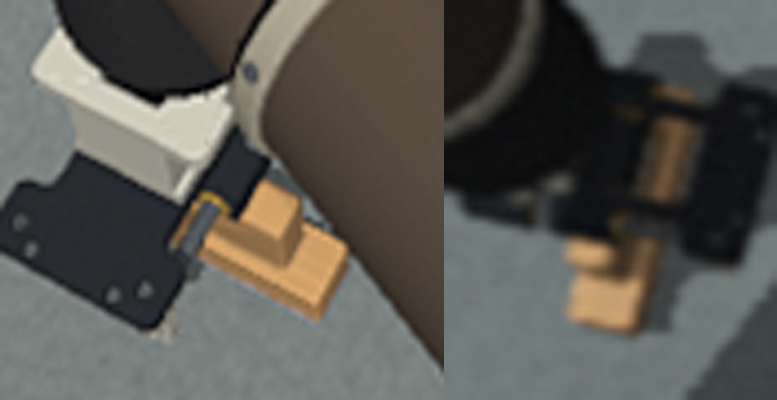

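```bash
python3 - <<'E'
from h import *
f=arm.grab_frame("side"); g=arm.grab_frame("top"); s=arm.get_state(); print(s["eef_pos"],s["ee_rot"],s["width"],s["gripper_force"])
R=cv2.Rodrigues(np.array([0,0,-.244]))[0]; p=s["eef_pos"]
for w in (0,.022,.044):
  for n,x,o,c in(("side",f,(230,300),4.444),("top",g,(170,170),6.66)):
    Q=[p+R@np.array([sx*.01,w/2+b,h]) for b in(0,.02) for h in (0,.04) for sx in(-1,1)]
    print(w,n,((proj(x,Q)-o)*c).round().astype(int).tolist())
import pickle
f0=pickle.load(open("f0.pkl","rb"))["side"]
for n,x in(("before",f0),("now",f)):
    h=cv2.cvtColor(x["color"],cv2.COLOR_BGR2HSV); w=cv2.inRange(h,(8,70,60),(25,255,255))
    w[:, :285]=0; w[:,312:]=0; w[:335]=0; w[385:]=0
    print(n,cv2.boundingRect(w), w.sum()//255, cv2.moments(w,True)["m10"]/(w.sum()/255))
E
```

```text
[0.48795082 0.3141406  0.04420489] [ 3.14148963e+00  1.85495322e-05 -2.43808497e-01] 0.0006317551398847734 0.0
0 side [[240, 214], [204, 195], [234, 181], [197, 162], [219, 252], [182, 232], [212, 220], [174, 200]]
0 top [[173, 214], [184, 174], [153, 198], [164, 157], [132, 205], [143, 165], [112, 189], [123, 148]]
0.022 side [[228, 235], [192, 215], [222, 203], [185, 183], [207, 273], [170, 253], [199, 242], [161, 222]]
0.022 top [[150, 209], [162, 169], [130, 193], [142, 152], [110, 200], [121, 160], [89, 184], [100, 143]]
0.044 side [[217, 256], [180, 236], [210, 224], [172, 204], [194, 295], [157, 274], [187, 264], [148, 243]]
0.044 top [[128, 204], [139, 164], [107, 188], [119, 147], [88, 195], [99, 155], [66, 179], [77, 138]]
before (285, 338, 24, 34) 501 294.5489021956088
now (285, 335, 27, 37) 618 297.19741100323625
```

The visible finger fits a real gap of about 22 mm, though the reported width is near 0. A small lift will show whether the block is held.

Request:
step_arm(rows=[[0,0,0.02,0,0.0],[0,0,0.04,0,0.0],[0,0,0.06,0,0.0],[0,0,0.06,0,0.0],[0,0,0.06,0,0.0]])

```text
t: 4.35
eef_pos: [0.488, 0.3144, 0.1046]
ee_rot: [-3.141, -0.0, -0.244]
force: [0.2, -0.8, -0.5]
width: 0.0007
gripper_force: 0.0
```

```bash
python3 - <<'E'
from h import *
f=arm.grab_frame("side"); g=arm.grab_frame("top"); s=arm.get_state(); print(s["eef_pos"],s["width"],s["gripper_force"],s["force"])
cv2.imwrite("pics/s4.png",np.hstack([cv2.resize(f["color"][290:390,220:330],(440,400),interpolation=2),cv2.resize(g["color"][170:230,170:220],(333,400),interpolation=2)]))
E
```

```text
[0.48748459 0.31378288 0.1035325 ] 0.0003131716010990689 0.0 [-0.76730045 -0.66555779 -0.550643  ]
```

View pics/s4.png

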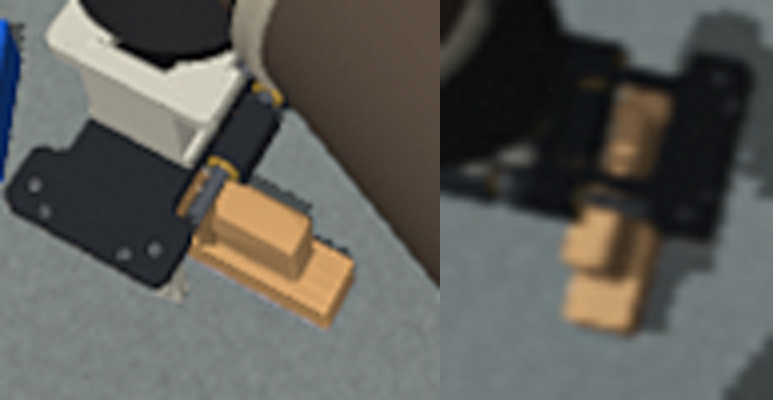

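```bash
python3 - <<'E'
from h import *
import pickle
pickle.dump((arm.grab_frame("side"),arm.get_state()),open("c.pkl","wb"))
E
```

Request:
step_arm(rows=[[0,0,0,0,0.087],[0,0,0,0,0.087],[0,0,0,0,0.087],[0,0,0,0,0.087],[0,0,0,0,0.087],[0,0,0,0,0.087],[0,0,0,0,0.087],[0,0,0,0,0.087]])

```text
t: 5.3
eef_pos: [0.488, 0.3142, 0.1043]
ee_rot: [-3.142, -0.0, -0.244]
force: [0.1, 0.3, 0.2]
width: 0.0587
gripper_force: 0.0
```

```bash
python3 - <<'E'
from h import *
import pickle
a,sa=pickle.load(open("c.pkl","rb")); b=arm.grab_frame("side"); s=arm.get_state(); print(s["eef_pos"],s["width"])
R=cv2.Rodrigues(np.array([0,0,-.244]))[0]
out=[]
for f,st in((a,sa),(b,s)):
    im=cv2.resize(f["color"][300:375,220:295],(390,390),interpolation=cv2.INTER_CUBIC)
    im=np.clip(im.astype(float)*1.8,0,255).astype(np.uint8)
    for sg in(1,-1):
      for z in(0,.03):
        P=st["eef_pos"]+R@np.array([0,sg*st["width"]/2,z]); u=(proj(f,P)[0]-[220,300])*5.2
        cv2.circle(im,tuple(int(v) for v in u),3,(0,0,255) if sg>0 else (0,255,0),-1)
    out.append(im)
cv2.imwrite("pics/s5.png",np.hstack(out))
E
```

```text
[0.48794845 0.3141776  0.1042751 ] 0.0629349587086293
```

View pics/s5.png

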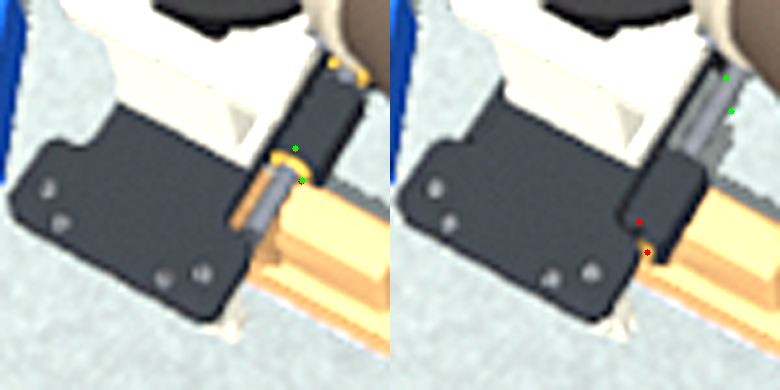

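Reported opening and tip position both agree with the picture: dots at (647,252) open and (302,181) closed. So the earlier close passed without holding anything. I'll repeat it in small stages, reading the force at each one.

Request:
step_arm(rows=[[0,0,0,0,0.087],[0,0,0,0,0.087],[0,0,-0.03,0,0.087],[0,0,-0.06,0,0.087],[0,0,-0.064,0,0.087],[0,0,-0.064,0,0.087]], newtons=25)

```text
t: 5.95
eef_pos: [0.4877, 0.3137, 0.0399]
ee_rot: [3.14, 0.001, -0.244]
force: [0.7, 0.4, 0.1]
width: 0.0869
gripper_force: 0.0
```

Request:
step_arm(rows=[[0,0,0,0,0.024],[0,0,0,0,0.024],[0,0,0,0,0.024],[0,0,0,0,0.024],[0,0,0,0,0.024],[0,0,0,0,0.024],[0,0,0,0,0.024],[0,0,0,0,0.024],[0,0,0,0,0.024],[0,0,0,0,0.024]])

```text
t: 6.95
eef_pos: [0.4879, 0.3142, 0.0402]
ee_rot: [3.142, 0.0, -0.244]
force: [-0.2, 0.4, -0.4]
width: 0.0244
gripper_force: 0.0
```

Request:
step_arm(rows=[[0,0,0,0,0.018],[0,0,0,0,0.018]])

```text
t: 7.15
eef_pos: [0.4879, 0.3142, 0.0402]
ee_rot: [3.142, 0.0, -0.244]
force: [-0.6, -0.7, 0.6]
width: 0.019
gripper_force: 0.0
```

```bash
python3 - <<'E'
from h import *
import pickle
b=arm.grab_frame("side"); s=arm.get_state(); print(s["eef_pos"],s["width"],s["gripper_force"],s["force"])
f0=pickle.load(open("f0.pkl","rb"))["side"]
R=cv2.Rodrigues(np.array([0,0,-.244]))[0]
out=[]
for i,f in enumerate((f0,b)):
    im=cv2.resize(f["color"][310:380,245:315],(399,399),interpolation=cv2.INTER_CUBIC)
    im=np.clip(im.astype(float)*1.5,0,255).astype(np.uint8)
    if i:
      for sg in(1,-1):
        P=s["eef_pos"]+R@np.array([0,sg*s["width"]/2,0]); u=(proj(f,P)[0]-[245,310])*5.7
        cv2.circle(im,tuple(int(v) for v in u),3,(0,0,255) if sg>0 else (0,255,0),-1)
    out.append(im)
cv2.imwrite("pics/s6.png",np.hstack(out))
E
```

```text
[0.48792783 0.31413753 0.04022985] 0.018269837996697458 0.0 [-0.33093772 -0.48742631  0.24196363]
```

View pics/s6.png

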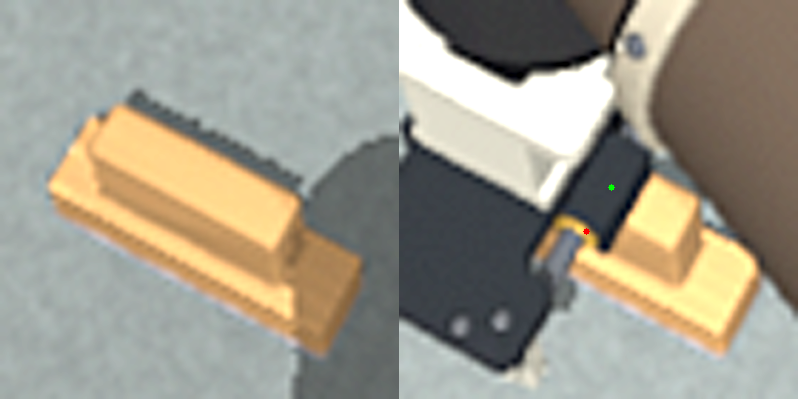

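The picture can't settle the real tip height, but the forces suggest the tips are only clearing the top of the grip. I'll open, go 30 mm lower and close again. The width will read about 22 mm on the grip or about 32 mm on the foot.

Request:
step_arm(rows=[[0,0,0,0,0.087],[0,0,0,0,0.087],[0,0,0,0,0.087],[0,0,0,0,0.087],[0,0,0,0,0.087],[0,0,0,0,0.087],[0,0,0,0,0.087],[0,0,-0.01,0,0.087],[0,0,-0.02,0,0.087],[0,0,-0.03,0,0.087],[0,0,-0.03,0,0.087]])

```text
t: 8.3
eef_pos: [0.4868, 0.313, 0.008]
ee_rot: [3.138, 0.002, -0.244]
force: [0.3, -0.6, 0.0]
width: 0.0869
gripper_force: 0.0
```

Request:
step_arm(rows=[[0,0,0,0,0.015],[0,0,0,0,0.015],[0,0,0,0,0.015],[0,0,0,0,0.015],[0,0,0,0,0.015],[0,0,0,0,0.015],[0,0,0,0,0.015],[0,0,0,0,0.015],[0,0,0,0,0.015],[0,0,0,0,0.015]])

```text
t: 9.3
eef_pos: [0.4879, 0.3141, 0.0102]
ee_rot: [3.141, 0.0, -0.244]
force: [0.1, -0.7, 0.5]
width: 0.0216
gripper_force: 25.0
```

The gripper now holds the 22 mm grip with 25 N. The real tips are about 38 mm above the reported z, so I'll work relative to this pose, where the foot is on the bench. I'll lift, carry and turn to over the lid's left end.

Request:
step_arm(rows=[[0,0,0.03,0,0.015],[0,0,0.07,0,0.015],[0,0,0.11,0,0.015],[0,0,0.125,0,0.015],[0.015,-0.035,0.125,0.04,0.015],[0.03,-0.07,0.125,0.08,0.015],[0.045,-0.105,0.125,0.12,0.015],[0.06,-0.14,0.125,0.16,0.015],[0.075,-0.175,0.125,0.2,0.015],[0.09,-0.21,0.125,0.24,0.015],[0.1,-0.23,0.125,0.268,0.015],[0.1,-0.23,0.125,0.268,0.015],[0.1,-0.23,0.125,0.268,0.015]], newtons=40)

```text
t: 10.6
eef_pos: [0.5877, 0.0837, 0.1348]
ee_rot: [3.142, 0.001, 0.022]
force: [-0.2, 0.5, -1.7]
width: 0.0217
gripper_force: 40.0
```

```bash
python3 - <<'E'
from h import *
f=arm.grab_frame("side"); g=arm.grab_frame("top"); s=arm.get_state(); print(s)
cv2.imwrite("pics/s7.png",np.hstack([cv2.resize(f["color"][130:290,220:360],(400,457),interpolation=2),cv2.resize(g["color"][120:230,240:335],(395,457),interpolation=2)]))
E
```

```text
{'t': 10.7, 'q': array([ 4.72047262e-01,  2.65217411e-01, -2.46205186e-01, -2.52416372e-04,
       -1.05966564e+00,  1.12309872e+00]), 'qd': array([ 0.01044452, -0.00369387, -0.00026039,  0.0023449 , -0.00021008,
        0.00257672]), 'joint_efforts': array([-6.46685008e-01, -4.93623912e+01,  2.77519548e+01,  6.63650081e+00,
        7.81349768e-02, -3.25740812e-04]), 'eef_pos': array([0.58755716, 0.08472607, 0.13508786]), 'ee_rot': array([-3.14152060e+00,  3.58444542e-04,  2.42261647e-02]), 'force': array([ 0.52231738, -0.08889695, -1.60348444]), 'moment': array([-0.04156398, -0.04426918,  0.06552395]), 'gripper_force': 39.97406244277954, 'width': 0.021871824147433473}
```

```bash
python3 - <<'E'
from h import *
for n in("side","top"):
    f=arm.grab_frame(n); im=f["color"]; h=cv2.cvtColor(im,cv2.COLOR_BGR2HSV); w=cv2.inRange(h,(8,70,90),(25,255,255))
    q=np.zeros_like(w); pc=proj(f,[[.587,.084,.14]])[0]; x,y=map(int,pc); q[y-45:y+45,x-55:x+55]=255; w&=q
    c=max(cv2.findContours(w,0,2)[0],key=cv2.contourArea)
    C=np.array([[.587+a,.084+b,z] for z in(.125,.155) for a in(-.06,.06) for b in(-.016,.016)])
    print(n,"pred hull",proj(f,C).round(0).tolist()); print(" seen",cv2.contourArea(c),cv2.approxPolyDP(c,1.5,True)[:,0].tolist())
E
```

```text
side pred hull [[292.0, 228.0], [288.0, 239.0], [244.0, 219.0], [239.0, 230.0], [291.0, 221.0], [287.0, 232.0], [242.0, 212.0], [237.0, 222.0]]
 seen 468.5 [[272, 210], [269, 216], [265, 216], [266, 230], [264, 233], [287, 237], [290, 227], [289, 221], [279, 218], [278, 209]]
top pred hull [[272.0, 179.0], [262.0, 180.0], [272.0, 142.0], [261.0, 142.0], [271.0, 177.0], [261.0, 177.0], [271.0, 139.0], [260.0, 139.0]]
 seen 82.5 [[270, 163], [268, 170], [261, 170], [261, 177], [270, 177]]
```

The held block is where predicted. I'll lower it to a light touch on the lid.

Request:
step_arm(rows=[[0,0,-0.02,0,0.015],[0,0,-0.032,0,0.015],[0,0,-0.036,0,0.015],[0,0,-0.038,0,0.015],[0,0,-0.039,0,0.015],[0,0,-0.039,0,0.015]])

```text
t: 11.4
eef_pos: [0.5882, 0.0843, 0.0967]
ee_rot: [-3.141, -0.001, 0.024]
force: [-0.4, -0.7, -0.9]
width: 0.0216
gripper_force: 40.0
```

Request:
step_arm(rows=[[0,0,-0.001,0,0.015],[0,0,-0.002,0,0.015],[0,0,-0.002,0,0.015],[0,0,-0.002,0,0.015]])

```text
t: 11.8
eef_pos: [0.5885, 0.0843, 0.0961]
ee_rot: [-3.141, -0.002, 0.024]
force: [-3.4, -1.5, 9.7]
width: 0.0219
gripper_force: 40.0
```

Request:
step_arm(rows=[[0,-0.005,0.0005,0,0.015],[0,-0.015,0.0005,0,0.015],[0.001,-0.025,0.0005,0,0.015],[0.001,-0.035,0.0005,0,0.015],[0.001,-0.045,0.0005,0,0.015],[0.001,-0.055,0.0005,0,0.015],[0.002,-0.065,0.0005,0,0.015],[0.002,-0.075,0.0005,0,0.015],[0.002,-0.085,0.0005,0,0.015],[0.002,-0.095,0.0005,0,0.015],[0.002,-0.105,0.0005,0,0.015],[0.003,-0.115,0.0005,0,0.015],[0.003,-0.125,0.0005,0,0.015],[0.003,-0.135,0.0005,0,0.015],[0.003,-0.145,0.0005,0,0.015],[0.004,-0.155,0.0005,0,0.015],[0.004,-0.165,0.0005,0,0.015]])

```text
t: 13.5
eef_pos: [0.5933, -0.081, 0.0961]
ee_rot: [-3.141, -0.003, 0.024]
force: [0.5, 4.3, 7.2]
width: 0.0219
gripper_force: 40.0
```

```bash
cat > chips.py <<'E'
from h import *
for n in("side","top"):
    f=arm.grab_frame(n); im=f["color"]; g=(im.min(2)>105).astype(np.uint8)
    q=np.zeros_like(g); C=proj(f,[[a,b,.06] for a in(.43,.68) for b in(-.24,.12)]).astype(int)
    q[C[:,1].min()-5:C[:,1].max()+5,C[:,0].min()-5:C[:,0].max()+5]=1
    k,l,st,ce=cv2.connectedComponentsWithStats(g*q)
    for i in range(1,k):
        if 3<st[i][4]<45: print(n,st[i][4],ce[i].round(1),"lid",onz(f,ce[i],.09)[0][:2].round(3),"tray",onz(f,ce[i],.01)[0][:2].round(3))
s=arm.get_state(); print(s["t"],s["eef_pos"],s["force"],s["gripper_force"],s["width"])
E
python3 chips.py
```

```text
side 13 [299.8 195.3] lid [ 0.544 -0.065] tray [ 0.565 -0.131]
top 21 [267.3 132.9] lid [0.687 0.085] tray [0.714 0.092]
top 7 [331.  137.1] lid [ 0.668 -0.117] tray [ 0.693 -0.12 ]
top 6 [322.5 139. ] lid [ 0.662 -0.09 ] tray [ 0.688 -0.092]
top 8 [284.  141.8] lid [0.656 0.032] tray [0.681 0.036]
13.6 [ 0.59318757 -0.08209172  0.09618448] [ 0.6300495  -0.83197707  5.47650129] 39.98168349266052 0.02205503040224247
```

Request:
step_arm(rows=[[0,-0.01,0,0,0.015],[0,-0.018,0,0,0.015],[0,-0.025,0,0,0.015],[0.001,-0.03,0,0,0.015],[0.001,-0.035,0,0,0.015],[0.001,-0.04,0,0,0.015],[0.001,-0.044,0,0,0.015],[0.001,-0.048,0,0,0.015],[0.001,-0.052,0,0,0.015],[0.001,-0.052,0,0,0.015],[0.001,-0.052,0,0,0.015]])

```text
t: 14.7
eef_pos: [0.594, -0.1333, 0.0961]
ee_rot: [3.141, -0.003, 0.024]
force: [-0.1, 2.5, 7.2]
width: 0.0222
gripper_force: 40.0
```

```bash
python3 chips.py
```

```text
side 12 [302.2 180.6] lid [ 0.551 -0.118] tray [ 0.573 -0.189]
top 4 [363.5 130. ] lid [ 0.689 -0.221] tray [ 0.716 -0.23 ]
top 12 [372.5 130.2] lid [ 0.687 -0.249] tray [ 0.714 -0.26 ]
top 9 [319.3 135.8] lid [ 0.673 -0.08 ] tray [ 0.699 -0.082]
top 14 [341.6 137.6] lid [ 0.665 -0.15 ] tray [ 0.691 -0.155]
14.8 [ 0.59401452 -0.13335938  0.09613207] [-0.16208994  1.60930081  7.37941184] 39.98520791530609 0.021907078962921524
```

Now lift clear, go back left still holding the block, and count the chips.

Request:
step_arm(rows=[[0,0,0.02,0,0.015],[0,0,0.04,0,0.015],[0,0.03,0.04,0,0.015],[0,0.07,0.04,0,0.015],[0,0.11,0.04,0,0.015],[0,0.15,0.04,0,0.015],[0,0.19,0.04,0,0.015],[0,0.23,0.04,0,0.015],[0,0.27,0.04,0,0.015],[-0.01,0.31,0.04,0,0.015],[-0.02,0.35,0.04,0,0.015],[-0.02,0.37,0.04,0,0.015],[-0.02,0.37,0.04,0,0.015]])

```text
t: 16.1
eef_pos: [0.5729, 0.2391, 0.1344]
ee_rot: [3.141, 0.0, 0.027]
force: [0.1, -0.2, -1.2]
width: 0.022
gripper_force: 40.0
```

```bash
python3 chips.py; python3 - <<'E'
from h import *
f=arm.grab_frame("side"); g=arm.grab_frame("top")
cv2.imwrite("pics/s8.png",np.hstack([cv2.resize(f["color"][140:250,230:350],(436,400),interpolation=2),cv2.resize(g["color"][130:220,295:375],(356,400),interpolation=2)]))
E
```

```text
top 6 [315.5 141. ] lid [ 0.656 -0.067] tray [ 0.681 -0.068]
top 10 [336.3 160.6] lid [ 0.59  -0.131] tray [ 0.612 -0.135]
16.2 [0.5728626  0.23671999 0.13436069] [ 0.27790941  0.38976307 -1.65214498] 39.97393012046814 0.021980235748205564
```

View pics/s8.png

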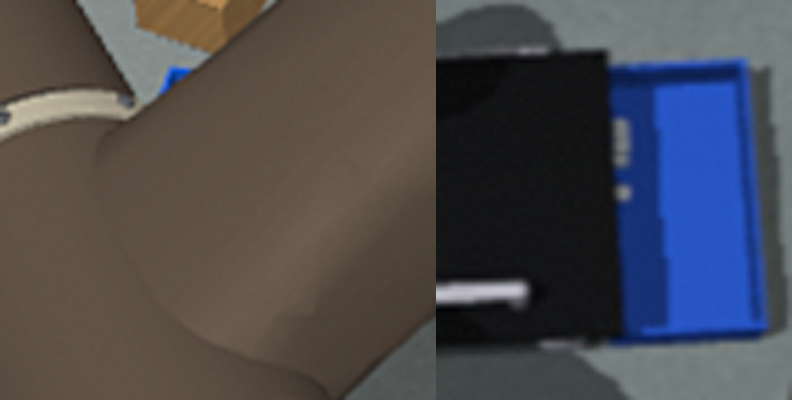

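The top crop shows the lid clear. In the tray beside the lid there is a group of grey chips at (622,120–165) and one at (622,192). I'll count them numerically.

```bash
python3 - <<'E'
from h import *
g=arm.grab_frame("top"); im=g["color"].astype(int)
sat=im.max(2)-im.min(2)
for y in range(150,180): print(y,' '.join('%3d/%3d'%(im[y,x].max(),sat[y,x]) for x in range(331,343)))
m=((im.min(2)>75)).astype(np.uint8); m[:,:262]=0;m[:,334:]=0;m[:148]=0;m[205:]=0
k,l,st,ce=cv2.connectedComponentsWithStats(m)
print([(int(st[i][4]),ce[i].round(0).tolist()) for i in range(1,k)])
print(onz(g,[[336.5,156],[336.5,161],[336.5,165],[336.5,173]],.01).round(3).tolist())
E
```

```text
150  19/  1  20/  2  37/ 21  86/ 66 112/ 90 115/ 93 114/ 91 114/ 92 114/ 92 116/ 93 115/ 93 113/ 90
151  20/  1  20/  2  39/ 19  89/ 70 118/ 94 118/ 97 118/ 95 118/ 96 117/ 96 117/ 94 117/ 94 115/ 93
152  19/  2  19/  1  39/ 19  90/ 69 117/ 94 118/ 97 117/ 94 118/ 94 117/ 95 117/ 93 116/ 94 114/ 92
153  19/  1  19/  1  35/ 18  85/ 65 113/ 92 117/ 95 117/ 94 117/ 95 116/ 94 116/ 93 115/ 93 114/ 92
154  20/  0  19/  2  30/ 12  72/ 54 105/ 86 116/ 95 117/ 95 116/ 95 117/ 95 116/ 94 115/ 93 113/ 91
155  20/  2  19/  1  28/ 12  69/ 52 103/ 83 116/ 93 117/ 95 116/ 95 116/ 95 116/ 94 116/ 93 113/ 91
156  21/  3  18/  1  30/ 13  69/ 44 106/ 59 119/ 62 119/ 72 117/ 86 116/ 96 117/ 95 116/ 94 113/ 92
157  20/  1  18/  1  27/  8  62/ 23 104/ 19 124/ 15 122/ 32 117/ 65 116/ 92 116/ 95 115/ 93 114/ 93
158  21/  2  19/  1  20/  2  49/  7  95/  5 121/  5 123/ 21 120/ 56 117/ 88 115/ 96 117/ 94 114/ 91
159  19/  1  18/  2  19/  2  46/  5  95/  6 121/  7 125/ 22 122/ 55 117/ 87 116/ 96 116/ 94 114/ 93
160  19/  2  20/  1  22/  6  51/ 12  94/  9 119/  7 122/ 19 120/ 53 117/ 87 116/ 98 116/ 94 114/ 92

[... 1315 characters left out ...]
/  2  19/  1  25/  1  60/  6 107/ 13 131/ 26 127/ 55 118/ 87 117/ 97 116/ 95 117/ 94
175  22/  2  21/  2  21/  2  23/  3  49/ 21  92/ 47 113/ 63 117/ 81 117/ 94 117/ 96 116/ 95 117/ 94
176  22/  3  21/  2  19/  0  23/  6  53/ 36  94/ 75 116/ 94 118/ 97 117/ 96 118/ 96 118/ 96 116/ 94
177  21/  3  20/  2  19/  0  24/  6  55/ 39  97/ 80 118/ 97 119/ 97 118/ 95 117/ 95 117/ 95 117/ 95
178  21/  3  21/  2  20/  0  23/  4  53/ 35  96/ 77 117/ 94 119/ 95 116/ 96 117/ 94 118/ 94 117/ 95
179  21/  1  21/  2  20/  1  21/  2  45/ 29  93/ 74 117/ 95 119/ 97 117/ 95 118/ 94 117/ 95 116/ 95
[(142, [299.0, 195.0])]
[[0.628, -0.136, 0.01], [0.611, -0.136, 0.01], [0.597, -0.135, 0.01], [0.57, -0.134, 0.01]]
```

There are three chips together and one apart, all four in the tray, and the lid is clear. Now set the scraper on the bench left of the case.

Request:
step_arm(rows=[[-0.04,0.01,0,0,0.015],[-0.08,0.02,0,0,0.015],[-0.086,0.02,-0.03,0,0.015],[-0.086,0.02,-0.07,0,0.015],[-0.086,0.02,-0.1,0,0.015],[-0.086,0.02,-0.115,0,0.015],[-0.086,0.02,-0.12,0,0.015],[-0.086,0.02,-0.123,0,0.015],[-0.086,0.02,-0.123,0,0.015],[-0.086,0.02,-0.123,0,0.015]])

```text
t: 17.35
eef_pos: [0.4877, 0.2575, 0.0128]
ee_rot: [-3.14, -0.001, 0.024]
force: [-0.2, -0.2, 0.2]
width: 0.0221
gripper_force: 40.0
```

Request:
step_arm(rows=[[0,0,-0.001,0,0.015],[0,0,-0.001,0,0.015]])

```text
t: 17.55
eef_pos: [0.4872, 0.2574, 0.0113]
ee_rot: [-3.141, -0.001, 0.024]
force: [-0.3, -0.5, -1.9]
width: 0.022
gripper_force: 40.0
```

Request:
step_arm(rows=[[0,0,-0.001,0,0.04],[0,0,-0.001,0,0.087],[0,0,-0.001,0,0.087],[0,0,-0.001,0,0.087],[0,0,-0.001,0,0.087],[0,0,-0.001,0,0.087],[0,0,-0.001,0,0.087],[0,0,-0.001,0,0.087],[0,0,-0.001,0,0.087]])

```text
t: 18.45
eef_pos: [0.4869, 0.2571, 0.0097]
ee_rot: [3.142, 0.0, 0.024]
force: [-0.1, 0.3, -0.1]
width: 0.0852
gripper_force: 0.0
```

The scraper is released. Next I lift, move above the handle and turn a quarter so the fingers close across the bar.

Request:
step_arm(rows=[[0,0,0.03,0,0.087],[0,0,0.07,0,0.087],[0,0,0.11,0,0.087],[0,0,0.15,0,0.087],[0,0,0.18,0,0.087],[0,-0.02,0.18,-0.14,0.04],[0,-0.05,0.18,-0.28,0.04],[0,-0.08,0.18,-0.42,0.04],[-0.003,-0.11,0.18,-0.56,0.04],[-0.005,-0.14,0.18,-0.7,0.04],[-0.007,-0.17,0.18,-0.84,0.04],[-0.009,-0.2,0.18,-0.98,0.04],[-0.01,-0.23,0.18,-1.12,0.04],[-0.012,-0.25,0.18,-1.26,0.04],[-0.013,-0.26,0.18,-1.4,0.04],[-0.013,-0.268,0.18,-1.5,0.04],[-0.013,-0.268,0.18,-1.571,0.04],[-0.013,-0.268,0.18,-1.571,0.04],[-0.013,-0.268,0.18,-1.571,0.04]])

```text
t: 20.35
eef_pos: [0.4739, -0.0108, 0.1898]
ee_rot: [-3.141, 0.0, -1.545]
force: [-0.5, 0.4, -0.6]
width: 0.0403
gripper_force: 0.0
```

```bash
python3 - <<'E'
from h import *
f=arm.grab_frame("side"); g=arm.grab_frame("top"); s=arm.get_state(); print(s["t"],s["eef_pos"],s["ee_rot"],s["width"],s["q"])
h=cv2.cvtColor(f["color"],cv2.COLOR_BGR2HSV)
for n,x,roi in(("side",f,(240,320,310,400)),("top",g,(150,240,170,290))):
    im=x["color"]; w=cv2.inRange(cv2.cvtColor(im,cv2.COLOR_BGR2HSV),(8,70,90),(25,255,255)); q=np.zeros_like(w)
    pc=proj(x,[[.487,.257,.04]])[0].astype(int); q[pc[1]-35:pc[1]+35,pc[0]-40:pc[0]+40]=255; w&=q
    c=max(cv2.findContours(w,0,2)[0],key=cv2.contourArea); r=cv2.minAreaRect(c); print(n,r,onz(x,r[0],.03).round(3))
b=(g["color"].min(2)>110).astype(np.uint8); b[:185]=0;b[206:]=0;b[:,:270]=0;b[:,325:]=0
print(cv2.boundingRect(b),b.sum())
m=(f["color"].min(2)>130).astype(np.uint8); m[:185]=0;m[240:]=0;m[:,:305]=0;m[:,330:]=0
print(cv2.boundingRect(m),m.sum())
E
```

```text
20.45 [ 0.47392725 -0.01064262  0.18975944] [ 3.14158530e+00  4.51119999e-05 -1.54483638e+00] 0.03999169960817205 [ 3.94047470e-01  2.00848030e-02 -4.09697694e-01 -4.92122958e-05
 -1.14100446e+00 -3.68067021e-01]
side ((288.4580993652344, 322.9178466796875), (54.15821075439453, 24.48642349243164), 11.633633613586426) [[0.487 0.255 0.03 ]]Traceback (most recent call last):
  File "<stdin>", line 7, in <module>
ValueError: max() iterable argument is empty
```

The scraper stands at (0.487, 0.255). Now a guarded descent over the bar.

Request:
step_arm(rows=[[0,0,-0.02,0,0.04],[0,0,-0.04,0,0.04],[0,0,-0.055,0,0.04],[0,0,-0.07,0,0.04],[0,0,-0.08,0,0.04],[0,0,-0.087,0,0.04],[0,0,-0.087,0,0.04]], newtons=40)

```text
t: 21.15
eef_pos: [0.4736, -0.0108, 0.1021]
ee_rot: [3.14, -0.0, -1.546]
force: [-0.0, 0.4, -0.1]
width: 0.0401
gripper_force: 0.0
```

Request:
step_arm(rows=[[0,0,-0.008,0,0.04],[0,0,-0.016,0,0.04],[0,0,-0.02,0,0.04],[0,0,-0.02,0,0.04]])

```text
t: 21.55
eef_pos: [0.4735, -0.011, 0.0821]
ee_rot: [3.14, -0.0, -1.547]
force: [-0.5, -0.2, 0.5]
width: 0.0399
gripper_force: 0.0
```

Request:
step_arm(rows=[[0,0,-0.006,0,0.04],[0,0,-0.012,0,0.04],[0,0,-0.012,0,0.04],[0,0,-0.012,0,0.0],[0,0,-0.012,0,0.0],[0,0,-0.012,0,0.0],[0,0,-0.012,0,0.0],[0,0,-0.012,0,0.0],[0,0,-0.012,0,0.0],[0,0,-0.012,0,0.0]])

```text
t: 22.55
eef_pos: [0.4756, -0.0106, 0.0711]
ee_rot: [-3.139, 0.0, -1.546]
force: [6.0, -3.3, -4.9]
width: 0.0105
gripper_force: 40.0
```

The width reads 10.5 mm on a 12 mm bar, so the hold may be near the fingertips. I'll regrip 8 mm deeper and centred.

Request:
step_arm(rows=[[0,0,0,0,0.04],[0,0,0,0,0.04],[0,0,0,0,0.04],[0.002,0,-0.004,0,0.04],[0.003,0,-0.008,0,0.04],[0.003,0,-0.008,0,0.0],[0.003,0,-0.008,0,0.0],[0.003,0,-0.008,0,0.0],[0.003,0,-0.008,0,0.0],[0.003,0,-0.008,0,0.0],[0.003,0,-0.008,0,0.0],[0.003,0,-0.008,0,0.0]])

```text
t: 23.75
eef_pos: [0.4754, -0.011, 0.0626]
ee_rot: [3.139, -0.0, -1.547]
force: [-4.7, 2.1, 2.6]
width: 0.011
gripper_force: 40.0
```

Request:
step_arm(rows=[[-0.001,0,0,0,0.0],[-0.001,0,0.001,0,0.0],[-0.001,0,0.002,0,0.0],[-0.001,0,0.003,0,0.0],[0,0,0.004,0,0.0],[0,0,0.005,0,0.0],[0.001,0,0.006,0,0.0],[0.001,0,0.007,0,0.0],[0.001,0,0.008,0,0.0],[0.002,0,0.009,0,0.0],[0.002,0,0.01,0,0.0],[0.002,0,0.01,0,0.0]], newtons=55)

```text
t: 24.95
eef_pos: [0.4786, -0.0109, 0.0725]
ee_rot: [3.14, -0.0, -1.547]
force: [2.3, -0.7, -9.5]
width: 0.0108
gripper_force: 55.0
```

Request:
step_arm(rows=[[0.001,0,0.001,0,0.0],[0.001,0,0.003,0,0.0],[0.001,0,0.005,0,0.0],[0.002,0,0.007,0,0.0],[0.003,0,0.009,0,0.0],[0.004,0,0.011,0,0.0],[0.005,0,0.013,0,0.0],[0.006,0,0.015,0,0.0],[0.007,0,0.017,0,0.0],[0.008,0,0.019,0,0.0],[0.009,0,0.021,0,0.0],[0.01,0,0.0225,0,0.0],[0.01,0,0.0225,0,0.0],[0.01,0,0.0225,0,0.0],[0.01,0,0.0225,0,0.0],[0.01,0,0.0225,0,0.0]])

```text
t: 26.55
eef_pos: [0.4882, -0.0109, 0.095]
ee_rot: [3.14, 0.0, -1.547]
force: [-4.2, 1.8, -3.2]
width: 0.0104
gripper_force: 55.0
```

```bash
python3 - <<'E'
from h import *
import pickle
g=arm.grab_frame("top"); s=arm.get_state(); print(s["t"],s["eef_pos"],s["force"],s["width"],s["gripper_force"])
g0=pickle.load(open("f0.pkl","rb"))["top"]
# lid front corners (left/right): columns of dark lid at both ends, before/now
for n,x in(("before",g0),("now",g)):
    d=(x["color"].max(2)<40)
    print(n,[(c,np.where(d[190:225,c])[0].max()+190) for c in (264,268,325,330)], [ (r,np.where(d[r,255:300])[0].min()+255, np.where(d[r,300:340])[0].max()+300) for r in(160,180,200,205)])
f=arm.grab_frame("top")
for th in(0,.12,.19):
    a=np.array([[-.206*np.cos(th)+.016*np.sin(th)*1, sy, .07+.206*np.sin(th)+.016*np.cos(th)] for sy in(-.118,.118)])
    y=.024; P=[[.549+(.1+p[0])*np.cos(y)-p[1]*np.sin(y), -.009+(.1+p[0])*np.sin(y)+p[1]*np.cos(y), p[2]] for p in a]
    print(th,proj(f,P).round(1).tolist())
E
```

```text
26.6 [ 0.48824704 -0.01084131  0.09504727] [-4.05103858  1.91650606 -3.04883612] 0.010436868090153107 54.99106049537659
before [(264, np.int64(208)), (268, np.int64(209)), (325, np.int64(205)), (330, np.int64(206))] [(160, np.int64(261), np.int64(333)), (180, np.int64(261), np.int64(335)), (200, np.int64(262), np.int64(336)), (205, np.int64(262), np.int64(336))]
now [(264, np.int64(204)), (268, np.int64(209)), (325, np.int64(202)), (330, np.int64(207))] [(160, np.int64(297), np.int64(334)), (180, np.int64(279), np.int64(335)), (200, np.int64(261), np.int64(336)), (205, np.int64(262), np.int64(331))]
0 [[337.5, 206.3], [260.9, 210.0]]
0.12 [[337.8, 203.7], [260.1, 207.6]]
0.19 [[337.9, 201.8], [259.6, 205.7]]
```

Request:
step_arm(rows=[[0,0,0,0,0.0],[0,0,0,0,0.0],[0,0,0,0,0.0],[0,0,0,0,0.0]])

```text
t: 27.05
eef_pos: [0.4882, -0.0108, 0.0951]
ee_rot: [3.14, 0.0, -1.547]
force: [-5.6, 2.7, -3.5]
width: 0.0102
gripper_force: 55.0
```

```bash
python3 -c "
from station import arm
s=arm.get_state(); print(s['eef_pos'],s['force'],s['gripper_force'])
print(arm.job_done())"
```

```text
[ 0.48824557 -0.01083405  0.09505069] [-5.5656311   2.65256941 -3.50597458] 54.99113202095032
the job is handed in; nothing more can be done
None
```

I handed the job in at about 27 s, and no verdict came back: all four chips are in the tray, the scraper is on the bench left of the case, and the handle is held with the lid about 0.18 rad (roughly 3.5–4 cm) open, an angle worked out from the 32 mm handle rise.

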